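# Release a rigid air tube from its push-fit fitting

## Robot

A 7-joint arm with a two-finger parallel gripper is mounted at the origin on a cart in front of the work surface, level with it; the furniture and walls round the work are solid. World frame = base frame: x ahead of the robot, y to its left, z up, the work surface at z = 0. Lengths are in mm, angles in rad, forces in N, time in s.
With the tool pointing down it reaches from about 400 to 850 mm from the base axis. Payload 10.4 kg.
Tool frame: the origin (TCP) lies between the finger pads; the fingertips stand 22 mm ahead of it and the grasp point (between the pads) lies 3 mm ahead of it; y points along the fingers, x is the direction in which the jaws open and shut, and the axes are right-handed (so a half turn about y gives the same grasp; the last joint's range is limited). The gripper opens to 87 mm and grips with 3 to 60 N. Pads are 19 mm wide; open, the fingers measure 117 mm over their backs; the gripper's body (75 mm by 190 mm) begins 51 mm behind the grasp point.
Start: joints at [-1.197, 0.332, -0.065, 1.46, 0.022, 1.35, -0.088], TCP at [241.532, 576.465, 244.576] pointing down, gripper open.
Joint ranges: [-2.6, 2.6], [-0.5, 2.12], [-1.47, 1.34], [0.16, 2.42], [-1.27, 4.41], [0.06, 2.06], [-2.6, 2.6]. Speed limits (rad/s): [2.22, 2.22, 2.79, 2.79, 3.14, 3.14, 3.14].

## Interface

Orientations are given as a 3x3 rotation matrix whose columns are the frame's x, y, z axes.
In Python, from workcell import env gives the robot as it stands.
- The arm moves only by the tool arm_command, never from a script. Its argument "deltas" is a list of rows, each a list of 2 entries, a list of its own where there are three numbers: the shift along the tool's x, y, z in mm, then the turn about the tool's y in degrees. In form: [[[dx, dy, dz], spin], ...]. A call has 1 to 8 rows; each row shifts and turns the commanded pose from where the row before left it, along the tool's axes as they then stand; what a row does not reach is not made up. A row lasts 1/10 s, in which the tool goes at most 50 mm and 8.59 degrees, less where a joint would pass 70% of its speed; a pose out of reach is approached as far as the arm can. A call is refused whole if a number of a shift passes 50 or a number of a turn 8.59, either way. A call with a gripper value outside its range is refused whole. "jaw" is the opening, from 0 (shut) to 1 (fully open), set as the call begins (left out, the last holds). The fingers move at their own pace and stop on an object; "force" is the grip in N (left out, the last holds). Time passes only in rows, so rows that do not move let the fingers close. It gives the time, the measured TCP pose, the force and the opening at its end, in the units of the state.
- env.read_state(): the state, without advancing time (a new reading comes with each control period).
- env.grab_frame(name): name is "side" or "top"; returns (picture, depth): 480x640x3 uint8, red, green, blue; 480x640 float32, mm along the optical axis (not along the pixel's ray), 0 where there is no reading.
- env.camera_info(name): a dict with "fov_y" (degrees; the focal length in pixels is half the picture's height over the tangent of half this angle, whatever the lens; pixels are square), "cx", "cy" (the principal point, pixels), "dist" ([k1, k2, p1, p2, k3] as OpenCV has them; the pictures are not rectified), "world_to_cam" (4x4, takes a point from world to camera coordinates). Camera axes: x right, y down, z forward; pixel columns grow to the right and rows downward; lengths in mm; the calibration is good to about 2 mm. A picture is of the moment at which its call begins. camera_info takes no time and is no camera call.
- env.finish_job(): hands the job in, once; it reports no verdict.
The state is a dict: "t": time; "joints": joint angles; "qd": joint speeds; "joint_torque": joint torques, N m; "eef_pos": TCP position; "tcp_rot": TCP orientation; "wrist_force": force on the tool from outside, world axes, zero at the start; "wrist_torque": the same for the moment, N m; "opening": finger opening in mm.
Only numpy, scipy, OpenCV 4.12 (cv2) and the standard library are available. Lean on these libraries where they do the work, as an engineer would, in place of code of your own. Each camera call takes 0.05 s, during which the arm holds its last target.

## Task

Take the upright steel tube out of the push-fit air fitting: press the grey release ring round it down far enough to free the tube and draw the tube out while the ring is still down, gently, never forcing ring or tube. Then stand the tube in any hole of the wooden rack, bead end down and fully home, and let go; leave the plugged fitting and everything else as they are.

Things in the scene. Friction and masses are not known exactly. Their poses are not given: they have to be found in the camera images.
- air_fitting: Push-fit air fitting that holds the tube. Origin: centre of the underside of its screwed-down 90 x 70 x 8 mm light metal base plate, z up. Above it: black rubber bellows, 50 x 50 mm light metal block (34 to 56 mm high, brass nipple on the +x side), dark round shell (39 mm across, up to 74 mm), grey release ring. More than 20 N on it from the gripper is rough handling
- mount_centre (a point): Centre of the fitting's sprung bellows mount, 21 mm above the bench (point fixed to the plate). Pressing the ring also makes all above the mount sink, by anything from 2 to 15 mm at 15 N, differently each time: so how far the ring has gone into the fitting cannot be told from the height of the fingers, only from the force. It rises again when let up
- ring_top (a point): Centre of the flat top of the grey release ring unpressed (88 mm above the bench), on the tube's axis; this point is fixed to the plate and does not sink. Flange 40 mm outer, 19 mm inner diameter, 4 mm thick. The ring is sprung: it starts to move into the fitting at about 4 N, then takes 1.5 N more per mm, to its stop at 8 mm (16 N)
- jaw_centre (a point): Where four hidden jaws hold the tube's bead down (61 mm above the bench, on the axis, fixed to the plate). The jaws are open once the ring is 5 mm in (11.5 N) and close as it springs back. The tube must have risen 2 mm out of the fitting before they close: press to 15 N or so with the fingertips, grip the tube there, pull. Over 20 N between tube and fitting is rough
- tube_centre (a point): Centre of the loose rigid steel tube, 12 mm in diameter, 95 mm long, about 60 g; its z runs along the tube, up. It stands 46 mm out of the unpressed ring. A bead 16 mm in diameter and 3 mm high surrounds it 17 to 20 mm above its lower end; its lower end sits in a 14 mm bore, 17 mm deep
- tube_end (a point): Lower end of the tube (the end next to the bead), on its axis, 47.5 mm below tube_centre
- plugged_fitting: A second fitting of the same build, closed by a short steel plug with a round head 24 mm across, 102 mm high over all; stands 13 cm or more from the other one; to be left alone. Origin: centre of the underside of its base plate
- tube_rack: Wooden block 130 x 46 x 36 mm, fixed; three empty round holes of 19 mm diameter and 30 mm depth in a row along its x axis, 42 mm apart. Origin: centre of its underside
- tube_rack_hole0 (a point): Centre of the mouth of the rack's -x hole, 36 mm above the bench; the hole's floor is 30 mm lower
- tube_rack_hole1 (a point): The same for the middle hole
- tube_rack_hole2 (a point): The same for the +x hole
- tape_roll: Roll of black tape lying flat, 63 x 60 x 19 mm; to be left alone. Origin: centre of its underside
- pen_marker: Blue and white marker pen lying down, 17 x 135 x 16 mm; to be left alone. Origin: centre of its underside
- spare_glass: Oval mirror glass lying flat, 97 x 150 x 9 mm; to be left alone. Origin: centre of its underside
- barcode_scanner: Hand scanner lying on its side, 144 x 96 x 40 mm; to be left alone. Origin: centre of its underside

How it is judged (in metres and radians):
On the way:
1. the tube has been drawn clear of the fitting, its lower end above the ring (height (world z) of tube_end above 0.09 m), for 0.1 s.
At the end, for the whole second after the job is handed in: The tube stands, bead end down and at rest, in one of the rack's holes: its lower end within 7 mm of that hole's axis and less than 6 mm above the hole's floor, leaning less than 20 degrees (the hole's own play) ((horizontal distance between tube_end and tube_rack_hole0 below 0.007 m or horizontal distance between tube_end and tube_rack_hole1 below 0.007 m or horizontal distance between tube_end and tube_rack_hole2 below 0.007 m) and height (world z) of tube_end below 0.012 m and angle between tube_centre's own z axis and vertical below 0.35 rad and linear speed of tube below 0.02 m/s); the robot touches nothing.
It fails at once if the fitting or its ring is pressed or knocked with more than 20 N (contact force between any of the fingers, the arm and air_fitting above 20 N).
It fails at once if the tube is forced in the fitting: more than 20 N between them (contact force between tube and air_fitting above 20 N).
It fails at once if the plugged fitting is touched with more than 5 N (contact force between any of the fingers, the arm and plugged_fitting above 5 N).
It fails at once if a bystander is moved by more than 2 cm (distance of any of tape_roll, pen_marker, spare_glass, barcode_scanner from where it was at the start of the episode above 0.02 m).
It also fails if it takes over 45 s, if anything falls off the work surface, if the arm or the gripper's body presses on something with over 40 N, if the wrist force passes 120 N, or if a joint passes its speed limit or range.

## Working session

There is one attempt and no reset: what is moved stays moved. The work goes in short steps, Python scripts to look and compute and a tool call to move; the robot and the scene stay as the last step left them, time stands still between calls to the robot, and variables do not carry over. Pictures are saved under pics/ and viewed, and the job is handed in when it is done.

Besides the shell and the picture viewer there is one more tool, called as name(argument=value, ...), one argument or row to a line, values as JSON. arm_command: Moves the arm, as the interface text tells. Its arguments: {"type":"object","properties":{"deltas":{"type":"array","items":{"type":"array"}},"jaw":{"type":"number"},"force":{"type":"number"}},"required":["deltas"]}

```bash
mkdir -p pics; python3 - <<'E'
from workcell import env
import cv2,numpy as np
for n in("side","top"):
    p,d=env.grab_frame(n); cv2.imwrite(f"pics/{n}0.png",p[:,:,::-1]); np.savez(f"{n}0.npz",p=p,d=d)
    c=env.camera_info(n); print(n,c)
s=env.read_state(); print(s)
E
```

```text
side {'fov_y': 50.345440363630495, 'cx': 321.9011836839872, 'cy': 244.75338331522036, 'dist': array([-0.10986782,  0.        ,  0.        ,  0.        ,  0.        ]), 'world_to_cam': array([[ 9.63979336e-01, -2.65424020e-01,  1.71443718e-02,
        -4.76952209e+02],
       [-9.14053807e-02, -3.91123261e-01, -9.15787995e-01,
         1.13336267e+02],
       [ 2.49777694e-01,  8.81233615e-01, -4.01295925e-01,
         9.54909983e+02],
       [ 0.00000000e+00,  0.00000000e+00,  0.00000000e+00,
         1.00000000e+00]])}
top {'fov_y': 47.7464337760821, 'cx': 310.26995462945865, 'cy': 241.82610092609266, 'dist': array([0.03215062, 0.        , 0.        , 0.        , 0.        ]), 'world_to_cam': array([[-1.06983231e-02, -9.99903001e-01,  8.91821185e-03,
        -4.77676687e+01],
       [-9.84479491e-01,  8.97005231e-03, -1.75270276e-01,
         4.65821343e+02],
       [ 1.75173278e-01, -1.06548947e-02, -9.84479962e-01,
         1.07447944e+03],
       [ 0.00000000e+00,  0.00000000e+00,  0.00000000e+00,
         1.00000000e+00]])}
{'t': 0.1, 'joints': array([-1.19661223,  0.33281024, -0.06471394,  1.46084842,  0.02162474,
        1.34989321, -0.08846849]), 'qd': array([-5.79401143e-04, -1.62789603e-03, -1.21340319e-04, -2.19613381e-03,
       -8.61650356e-04,  9.90486005e-04,  1.50677522e-06]), 'joint_torque': array([ 1.77591170e-03, -6.24549580e+01,  2.49464106e-02, -3.90718746e+01,
       -6.14426821e-02,  3.64348583e-02,  2.06603750e-05]), 'eef_pos': array([241.41442396, 576.15356198, 243.83679915]), 'tcp_rot': array([[ 3.86390250e-01, -4.16988736e-04, -9.22335297e-01],
       [ 9.22334530e-01, -1.19198416e-03,  3.86390468e-01],
       [-1.26052954e-03, -9.99999203e-01, -7.59679473e-05]]), 'wrist_force': array([ 0.17510635,  0.41712198, -0.34322949]), 'wrist_torque': array([0.00458739, 0.03100207, 0.0219209 ]), 'opening': 87.28013939740075}
```

View images.

View pics/side0.png

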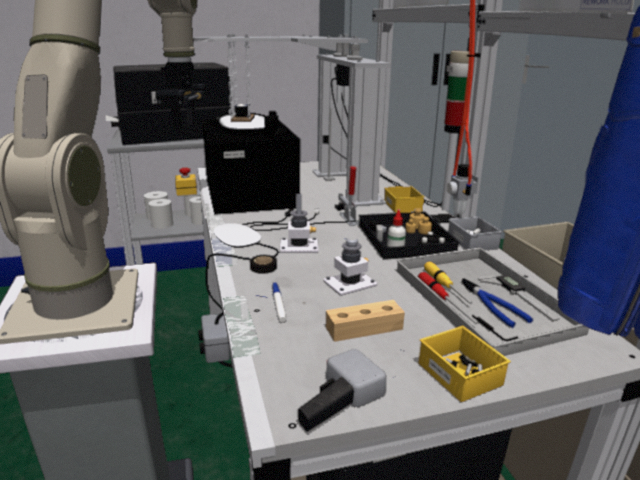

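View pics/top0.png

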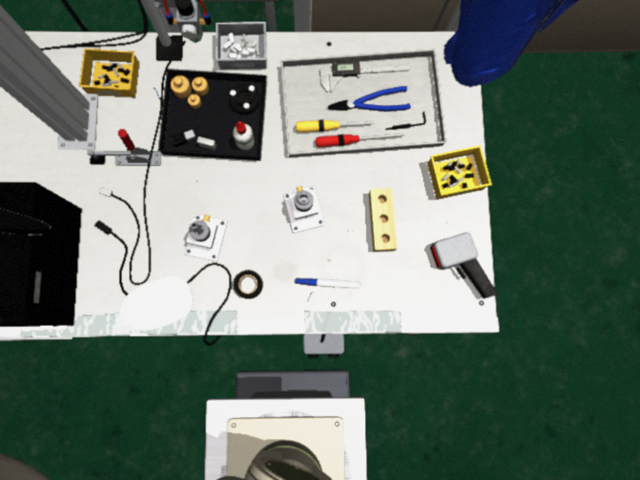

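```bash
cat > h.py <<'E'
from workcell import env
import cv2,numpy as np
def K(n):
    c=env.camera_info(n); f=240/np.tan(np.radians(c['fov_y'])/2)
    return np.array([[f,0,c['cx']],[0,f,c['cy']],[0,0,1]]),np.array(c['dist']),np.array(c['world_to_cam'])
def ray(n,uv):
    k,d,T=K(n); q=cv2.undistortPoints(np.array([[uv]],float),k,d)[0,0]
    R=T[:3,:3]; o=-R.T@T[:3,3]; v=R.T@np.array([q[0],q[1],1]); return o,v
def plane(n,uv,z):
    o,v=ray(n,uv); return o+v*(z-o[2])/v[2]
def proj(n,P):
    k,d,T=K(n); r=cv2.Rodrigues(T[:3,:3])[0]
    return cv2.projectPoints(np.array(P,float).reshape(-1,1,3),r,T[:3,3],k,d)[0][:,0]
def tri(u1,u2):
    a,v=ray("side",u1); b,w=ray("top",u2)
    s=np.linalg.lstsq(np.c_[v,-w],b-a,rcond=None)[0]; p=a+v*s[0];q=b+w*s[1]
    return (p+q)/2,np.linalg.norm(p-q)
def crop(n,p,x,y,w,h,s,name):
    cv2.imwrite("pics/"+name,cv2.resize(np.ascontiguousarray(p[y:y+h,x:x+w,::-1]),None,fx=s,fy=s,interpolation=cv2.INTER_CUBIC))
E
python3 - <<'E'
from h import *
s=np.load('side0.npz')['p'];t=np.load('top0.npz')['p']
a=[cv2.resize(x,(400,400),interpolation=cv2.INTER_CUBIC) for x in (s[185:265,260:340],t[200:280,165:245])]
cv2.imwrite('pics/z1.png',np.hstack(a)[:,:,::-1])
crop('top',t,270,170,160,100,5,'z2.png')
E
```

```text
(no output)
```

View pics/z1.png

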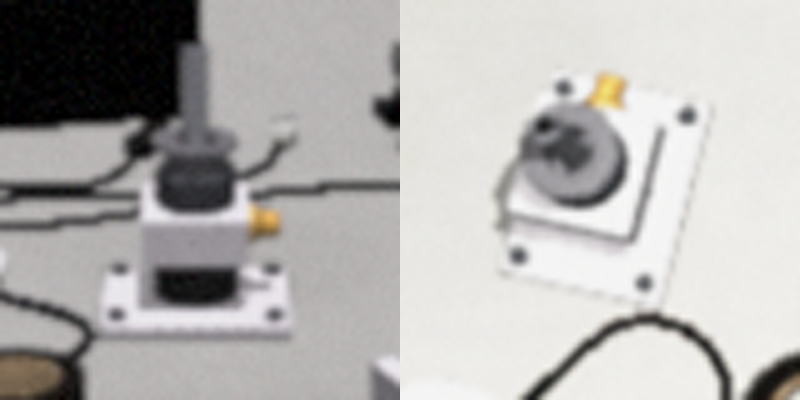

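View pics/z2.png

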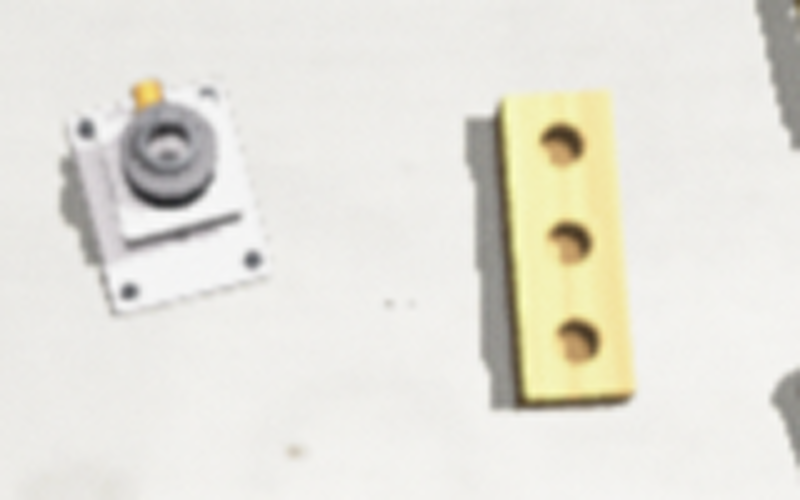

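```bash
python3 - <<'E'
from h import *
s=np.load('side0.npz');t=np.load('top0.npz')
print('tubetop',tri((298.6,194),(194,225.6)))
print('ring tri',tri((298.6,212.6),(199.3,231)))
print('ring planes',plane('side',(298.6,212.6),88),plane('top',(199.3,231),88))
print('tubetop pl',plane('side',(298.6,194),134),plane('top',(194,225.6),134))
sc=[(563,88),(687,116),(643,283),(517,257)]
P=np.array([plane('top',(165+(a-400)/5-.4,200+b/5-.4),8) for a,b in sc]);print(P,P.mean(0))
sc=[(121,269),(271,269),(275,315),(116,315)]
P=np.array([plane('side',(260+a/5-.4,185+b/5-.4),8) for a,b in sc]);print(P,P.mean(0))
# rack holes, top view plane 36
for a,b in [(562,145),(569,243),(577,342)]: print('hole',plane('top',(270+a/5-.4,170+b/5-.4),36))
crop('side',s['p'],310,225,110,120,5,'z3.png')
E
```

```text
tubetop (array([482.94516761, 168.37437143, 130.87652951]), np.float64(0.6677578444999579))
ring tri (array([482.01334092, 166.90333474,  85.92451646]), np.float64(1.8025311346652098))
ring planes [481.70573256 161.61522176  88.        ] [480.69092328 166.61276556  88.        ]
tubetop pl [481.15065465 159.12394654 134.        ] [481.95035102 167.77166301 134.        ]
[[526.73689097 187.55555195   8.        ]
 [514.10238528 134.69377746   8.        ]
 [442.3961909  151.88079054   8.        ]
 [453.98292122 204.97692454   8.        ]] [484.30459709 169.77676112   8.        ]
[[454.47613844 204.46995288   8.        ]
 [525.81329305 187.87697422   8.        ]
 [513.73250928 133.90562113   8.        ]
 [441.20610961 150.88928904   8.        ]] [483.80701259 169.28545932   8.        ]
hole [ 557.03391442 -203.94504615   36.        ]
hole [ 514.92334756 -205.45899365   36.        ]
hole [ 472.91802115 -207.34052438   36.        ]
```

View pics/z3.png

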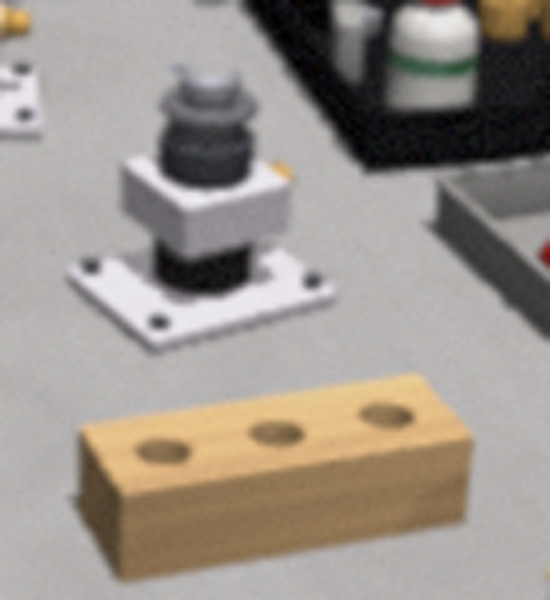

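```bash
python3 - <<'E'
from h import *
H={}
for n in('side','top'):
    d=np.load(n+'0.npz')['d'];k,ds,T=K(n)
    v,u=np.mgrid[0:480:2,0:640:2]; z=d[v,u].ravel(); m=z>0
    q=cv2.undistortPoints(np.c_[u.ravel(),v.ravel()].astype(float)[:,None],k,ds)[:,0]
    C=np.c_[q*z[:,None],z][m]; W=(C-T[:3,3])@T[:3,:3]
    for p in W: 
        a=(int(p[0]//50),int(p[1]//50))
        if p[2]<900: H.setdefault(a,[]).append(p[2])
print('     y:',*[f'{j*50:4d}' for j in range(16,-8,-1)])
for i in range(18,-3,-1): print(f'{i*50:4d}',*[f"{np.percentile(H[i,j],97):4.0f}" if (i,j) in H else '   .' for j in range(16,-8,-1)])
for a,b in [(163,451),(277,433),(386,415)]: print('hole side',plane('side',(310+a/5-.4,225+b/5-.4),36))
print('plug', tri((310+208/5-.4,225+80/5-.4),(270+168/5-.4,170+143/5-.4)))
E
```

```text
y:  800  750  700  650  600  550  500  450  400  350  300  250  200  150  100   50    0  -50 -100 -150 -200 -250 -300 -350
 900  558  557  580  579  577  575  568  567  570  559  554  539  544  530  534  554  558  557  557  558  556  556    1    1
 850    .    .    .   12   24   17    4    3   49   49   49  432  434  137   49   48   47   28   28   29   27   27   27  137
 800    .    .    .    .    3    0    1    7   49   47   48   32   50   40   32   34   32    7    9   14   13   15   12  507
 750    .  291  246  358    5    5  459  408  384   22   31   32   31   26   31   30   32   26   11   15   16   14   12  218
 700   -0  376  370  466  444  463  459  291  384    4    4   33   21    8    9   83   33   28   28   24   18   16   10   28
 650  397  437  403  426  444  399  463  363  386   42  151  143   32   34   56   94   10   29   28   27   27   27   27   47
 600    1  467  463  444  452    4  462    4   12   10   39   11    4    3    4    4    3    3    3    3    3    3    2   48
 550    .    .  463    .  460  461  462    4    5   13    8    4    4    3    4    3    4   91   63   
[... 1198 characters left out ...]
-712 -712 -711 -714    3   13  429  532  442  293   11    0 -713 -713 -716
   0 -713 -712 -713 -712 -712 -710 -711 -711 -709 -712 -711 -714    .    4   14  527  538  453  311   11    2 -711 -714 -712
 -50 -712 -711 -712 -712 -712 -710 -709 -711 -713 -711 -712 -713    .    .    .    .  481  409  285    9   -0 -711 -712 -714
-100 -711 -713 -710 -711 -711 -711 -713 -712 -710 -711 -713 -713    .    .    .    .  328  318  261   10   -1 -714 -711 -713
hole side [ 471.97995916 -211.36142875   36.        ]
hole side [ 514.04431821 -209.58323773   36.        ]
hole side [ 555.61844472 -207.42499383   36.        ]
plug (array([543.45328803, -38.62880475,  95.15248346]), np.float64(0.7303397749675365))
```

arm_command(
  deltas=[
    [[0,-30,0],0],
    [[0,-40,0],0],
    [[0,-30,0],0],
    [[-20,0,-27],0],
    [[-20,0,-27],0],
    [[-20,0,-27],0],
    [[-20,0,-27],0],
    [[-20,0,-27],0],
  ],
  jaw=0.5,
  force=20,
)

```text
t: 0.9
eef_pos: [327.9, 430.7, 344.2]
tcp_rot: [[0.387, -0.0, -0.922], [0.922, -0.0, 0.387], [-0.0, -1.0, 0.0]]
wrist_force: [0.6, -0.3, -0.8]
opening: 44.3
```

arm_command(
  deltas=[
    [[-26,0,-35],0],
    [[-26,0,-35],0],
    [[-26,0,-35],0],
    [[-26,0,-35],0],
    [[-26,0,-35],0],
    [[-26,0,-35],0],
    [[-26,0,-35],0],
    [[0,0,0],8.4],
  ],
)

```text
t: 1.7
eef_pos: [485.5, 163.1, 344.5]
tcp_rot: [[0.522, 0.001, -0.853], [0.853, -0.002, 0.522], [-0.001, -1.0, -0.002]]
wrist_force: [-0.4, 0.8, 0.0]
opening: 43.8
```

arm_command(
  deltas=[
    [[0,0,0],8.4],
    [[0,0,0],8.4],
    [[0,0,0],8.4],
    [[0,0,0],8.4],
    [[0,0,0],8.4],
    [[0,0,0],8.4],
    [[0,0,0],8.4],
    [[0,0,0],0],
  ],
)

```text
t: 2.5
eef_pos: [482.9, 169.5, 344.3]
tcp_rot: [[1.0, -0.001, 0.001], [-0.001, -0.0, 1.0], [-0.001, -1.0, -0.0]]
wrist_force: [-0.2, 0.3, -0.7]
opening: 43.4
```

```bash
python3 - <<'E'
from h import *
s=env.read_state();print(s['eef_pos'],s['tcp_rot'],s['wrist_force'],s['joints'],s['t'])
p,d=env.grab_frame('side');crop('side',p,230,80,160,120,5,'s1.png')
E
```

```text
[482.86391254 169.47146926 344.25648574] [[ 9.99998981e-01 -5.23886409e-04  1.32779503e-03]
 [-1.32788427e-03 -1.70045521e-04  9.99999104e-01]
 [-5.23660154e-04 -9.99999848e-01 -1.70741009e-04]] [-0.21865988  0.26830685 -0.73281917] [-0.72996094  0.03442289  0.31406532  1.60473213 -0.01071189  1.50467191
 -0.41668386] 2.5
```

View pics/s1.png

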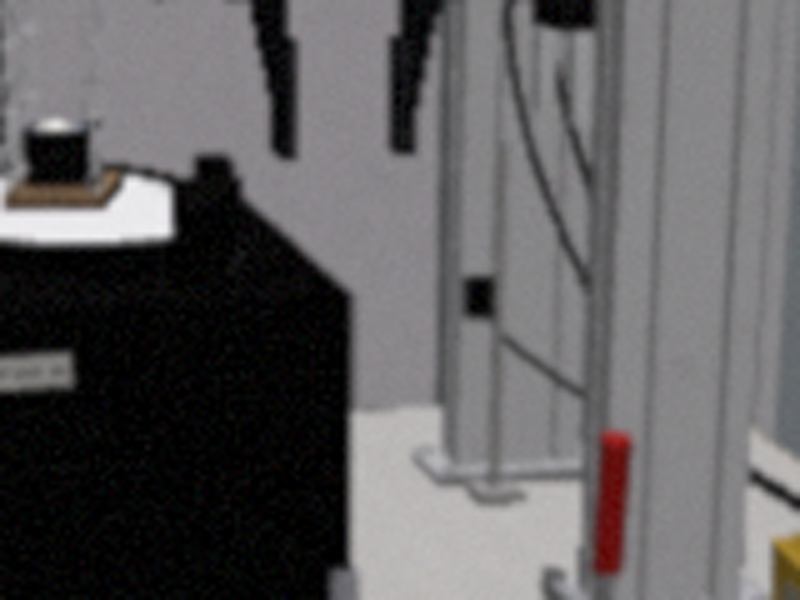

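arm_command(
  deltas=[
    [[0,45,0],0],
    [[0,45,0],0],
    [[0,45,0],0],
    [[0,40,0],0],
    [[0,5,0],0],
    [[0,0,0],0],
  ],
)

```text
t: 3.15
eef_pos: [482.9, 169.4, 164.7]
tcp_rot: [[1.0, -0.001, -0.004], [0.004, -0.001, 1.0], [-0.001, -1.0, -0.001]]
wrist_force: [-0.7, 0.4, 0.4]
opening: 43.6
```

```bash
python3 - <<'E'
from h import *
s=env.read_state();print(s['eef_pos'],s['wrist_force'],s['opening'])
p,d=env.grab_frame('side');q,d=env.grab_frame('top')
a=[cv2.resize(x,(400,500),interpolation=cv2.INTER_CUBIC) for x in (p[160:260,260:340],q[180:280,155:235])]
cv2.imwrite('pics/s2.png',np.hstack(a)[:,:,::-1])
e=s['eef_pos'];tip=e+[0,0,-22]
print(proj('side',[tip]),proj('top',[tip]))
E
```

```text
[482.85350916 169.38144543 164.66929497] [-0.74999375  0.41016182  0.43708754] 43.57064032132597
[[298.31764286 188.98481178]] [[192.21061753 224.18639701]]
```

View pics/s2.png

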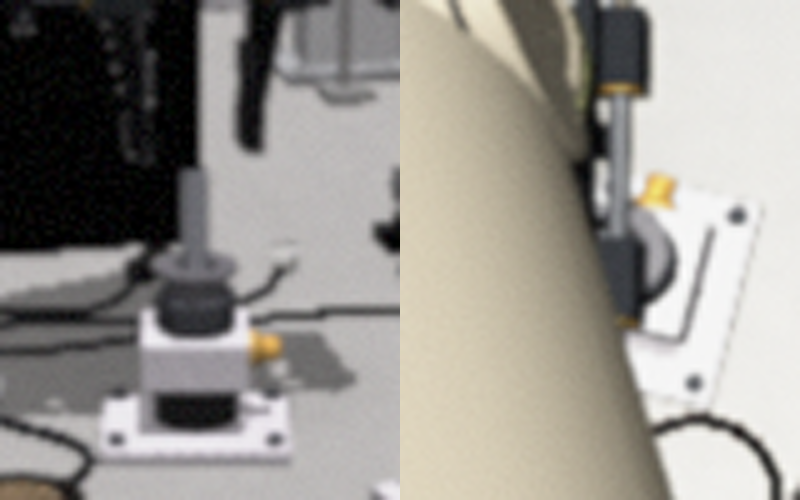

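```bash
python3 - <<'E'
from h import *
p,d=env.grab_frame('side')
c=p[150:230,265:330].astype(float)
c=np.clip(255*(c/255)**.35,0,255).astype(np.uint8)
cv2.imwrite('pics/s3.png',cv2.resize(c,None,fx=7,fy=7,interpolation=cv2.INTER_CUBIC)[:,:,::-1])
# edges of tube rows
g=p[:,:,:].astype(int).sum(2)
for r in (198,204): print(r,g[r,285:312])
print(g[176,280:320])
E
```

```text
198 [  0  23   2  22  31   8   3  10  12   0 113 242 302 325 330 339 420 514
 556 561 556 558 557 560 558 563 555]
204 [ 34   5  40  11  34  24   2  24   0  28 107 241 303 318 331 352 423 516
 551 565 560 560 555 555 558 560 552]
[ 16   4  41  43  69  39  54  42  31  48  52   8  11   9  30   0  33  10
  19 196 428 545 555 562 550 561 539 429 232  91  54  53  59 191 398 495
 476 393 356 340]
```

View pics/s3.png

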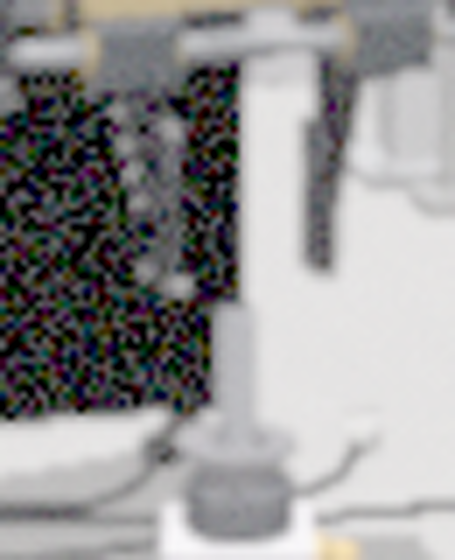

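arm_command(
  deltas=[
    [[0,15,0],0],
    [[0,15,0],0],
    [[0,10,0],0],
    [[0,0,0],0],
  ],
  jaw=0.35,
  force=3,
)

```text
t: 3.7
eef_pos: [483.0, 169.6, 124.5]
tcp_rot: [[1.0, -0.0, -0.002], [0.002, -0.0, 1.0], [-0.0, -1.0, -0.0]]
wrist_force: [-0.4, -0.5, 0.4]
opening: 31.1
```

```bash
python3 - <<'E'
from h import *
s=env.read_state();print(s['eef_pos'],s['wrist_force'],s['opening'])
p,d=env.grab_frame('side')
c=p[150:230,265:330].astype(float)
c=np.clip(255*(c/255)**.35,0,255).astype(np.uint8)
cv2.imwrite('pics/s4.png',cv2.resize(c,None,fx=7,fy=7,interpolation=cv2.INTER_CUBIC)[:,:,::-1])
E
```

```text
[482.96047232 169.57453642 124.52761342] [-0.43117247 -0.52524755  0.37966721] 31.08778247877489
```

View pics/s4.png

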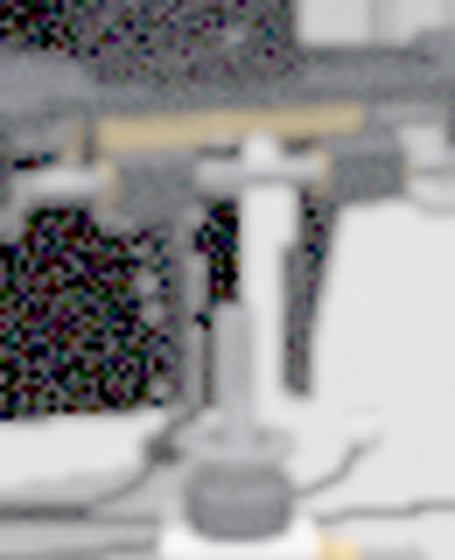

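arm_command(
  deltas=[
    [[-2,0,0],0],
    [[0,0,0],0],
    [[0,0,0],0],
  ],
  jaw=0.22,
)

```text
t: 4.05
eef_pos: [481.3, 169.7, 125.1]
tcp_rot: [[1.0, 0.001, -0.001], [0.001, 0.001, 1.0], [0.001, -1.0, 0.001]]
wrist_force: [-0.9, -0.9, 0.0]
opening: 20.0
```

```bash
python3 - <<'E'
from h import *
s=env.read_state();print(s['eef_pos'],s['wrist_force'],s['opening'])
e=s['eef_pos']
for dy in(-9.5,0,9.5): print(dy,*[proj('side',[e+[dx,dy,-22]])[0].round(1) for dx in(-s['opening']/2,0,s['opening']/2)])
p,d=env.grab_frame('side')
c=p[150:230,265:330].astype(float)
c=np.clip(255*(c/255)**.35,0,255).astype(np.uint8)
cv2.imwrite('pics/s5.png',cv2.resize(c,None,fx=9,fy=9,interpolation=cv2.INTER_CUBIC)[150:,:,::-1])
E
```

```text
[481.28389936 169.70133399 125.14867664] [-0.89133424 -0.87420896  0.03410444] 19.984607312307652
-9.5 [294.3 207. ] [298.6 206.6] [302.8 206.3]
0 [293.4 205.6] [297.6 205.3] [301.8 205. ]
9.5 [292.5 204.3] [296.7 204. ] [300.9 203.7]
```

View pics/s5.png

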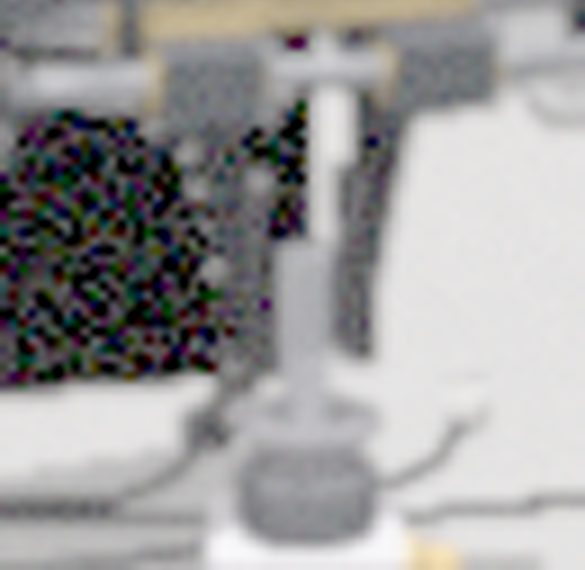

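arm_command(
  deltas=[
    [[0,0,0],0],
    [[0,0,0],0],
    [[0,0,0],0],
    [[0,0,0],0],
  ],
  jaw=0.12,
)

```text
t: 4.5
eef_pos: [481.2, 169.5, 124.7]
tcp_rot: [[1.0, 0.0, -0.001], [0.001, 0.0, 1.0], [0.0, -1.0, 0.0]]
wrist_force: [0.1, 0.2, 0.4]
opening: 12.4
```

```bash
python3 - <<'E'
from h import *
for i in range(3):
    s=env.read_state();print(s['eef_pos'],s['wrist_force'],s['wrist_torque'],s['opening'])
    p,d=env.grab_frame('side')
c=p[150:230,265:330].astype(float)
c=np.clip(255*(c/255)**.35,0,255).astype(np.uint8)
cv2.imwrite('pics/s6.png',cv2.resize(c,None,fx=9,fy=9,interpolation=cv2.INTER_CUBIC)[150:,:,::-1])
E
```

```text
[481.23770254 169.53237426 124.6512018 ] [0.14118039 0.24309038 0.37111465] [-0.09244233 -0.23416934 -0.02828267] 12.352088897719812
[481.22250351 169.51056773 124.63604564] [ 1.00183051 -1.00994221 -0.05016674] [-0.11396256 -0.20673984 -0.00446283] 12.10436811145096
[481.20734278 169.51646717 124.62753444] [ 1.21412237 -0.46434724 -0.40706518] [-0.05097435 -0.26403621  0.02586115] 11.846170334831779
```

View pics/s6.png

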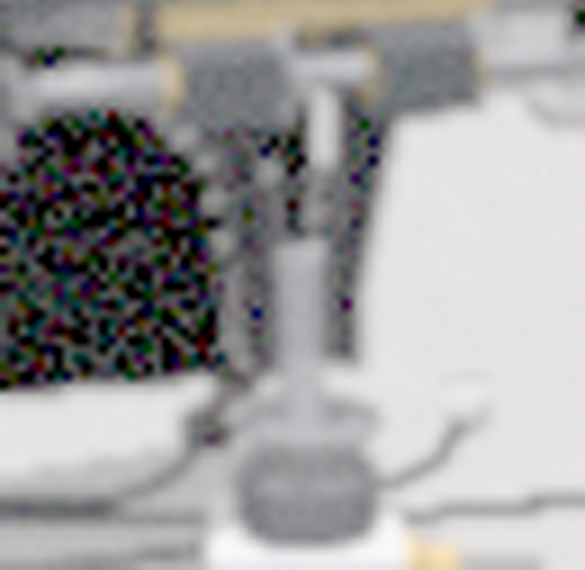

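arm_command(
  deltas=[
    [[0.5,0,0],0],
    [[0,0,0],0],
    [[0,4,0],0],
    [[0,4,0],0],
    [[0,2,0],0],
    [[0,1,0],0],
    [[0,0,0],0],
  ],
  jaw=0.22,
)

```text
t: 5.35
eef_pos: [481.4, 169.5, 113.3]
tcp_rot: [[1.0, -0.0, -0.001], [0.001, -0.0, 1.0], [-0.0, -1.0, -0.0]]
wrist_force: [0.3, -0.3, -0.6]
opening: 19.1
```

arm_command(
  deltas=[
    [[0,1,0],0],
    [[0,1,0],0],
    [[0,1,0],0],
    [[0,0,0],0],
  ],
)

```text
t: 5.75
eef_pos: [481.5, 169.6, 110.5]
tcp_rot: [[1.0, 0.0, -0.001], [0.001, 0.0, 1.0], [0.0, -1.0, 0.0]]
wrist_force: [-0.9, 0.2, 1.1]
opening: 19.0
```

arm_command(
  deltas=[
    [[0,1,0],0],
    [[0,1,0],0],
    [[0,0,0],0],
  ],
)

```text
t: 6.05
eef_pos: [481.6, 169.6, 108.6]
tcp_rot: [[1.0, 0.0, -0.001], [0.001, 0.0, 1.0], [0.0, -1.0, 0.0]]
wrist_force: [-0.8, -0.8, 2.2]
opening: 19.2
```

arm_command(
  deltas=[
    [[0,1,0],0],
    [[0,1,0],0],
    [[0,0,0],0],
  ],
)

```text
t: 6.35
eef_pos: [481.6, 169.5, 106.5]
tcp_rot: [[1.0, 0.0, -0.001], [0.001, 0.0, 1.0], [0.0, -1.0, 0.0]]
wrist_force: [-1.6, -0.4, 4.4]
opening: 19.2
```

arm_command(
  deltas=[
    [[0,1,0],0],
    [[0,1,0],0],
    [[0,0,0],0],
  ],
)

```text
t: 6.65
eef_pos: [481.5, 169.6, 104.6]
tcp_rot: [[1.0, 0.0, -0.001], [0.001, 0.0, 1.0], [0.0, -1.0, 0.0]]
wrist_force: [-2.0, -0.3, 5.5]
opening: 19.3
```

arm_command(
  deltas=[
    [[0,1,0],0],
    [[0,1,0],0],
    [[0,0,0],0],
  ],
)

```text
t: 6.95
eef_pos: [481.6, 169.5, 102.7]
tcp_rot: [[1.0, 0.0, -0.001], [0.001, 0.0, 1.0], [0.0, -1.0, 0.0]]
wrist_force: [-2.3, -1.1, 5.6]
opening: 19.0
```

```bash
python3 - <<'E'
from h import *
for i in range(3):
    s=env.read_state();print(s['eef_pos'],s['wrist_force'],s['wrist_torque'],s['opening'])
    p,d=env.grab_frame('side')
c=p[160:240,265:330].astype(float)
c=np.clip(255*(c/255)**.45,0,255).astype(np.uint8)
cv2.imwrite('pics/s7.png',cv2.resize(c,None,fx=9,fy=9,interpolation=cv2.INTER_CUBIC)[120:,:,::-1])
E
```

```text
[481.58757079 169.54377801 102.67420627] [-2.2793118  -1.05970275  5.61830178] [-0.26210166  0.60462769  0.01675405] 19.024935520363808
[481.5815787  169.55003807 102.71316379] [-1.7309584  -1.09911164  7.48962749] [-0.23820428  0.61742266 -0.03359617] 19.113000481627374
[481.59697308 169.55719234 102.74327916] [-2.34482857 -0.17811026  6.16959644] [-0.29338098  0.62506972 -0.01864716] 18.84108827481519
```

View pics/s7.png

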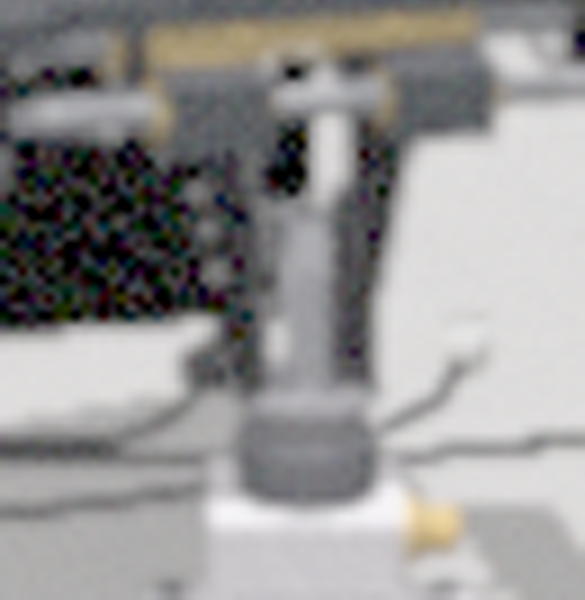

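arm_command(
  deltas=[
    [[0,-4,0],0],
    [[0,-5,0],0],
    [[2.5,0,0],0],
    [[0,3,0],0],
    [[0,2,0],0],
    [[0,2,0],0],
    [[0,1,0],0],
    [[0,0,0],0],
  ],
)

```text
t: 7.9
eef_pos: [484.7, 169.7, 103.8]
tcp_rot: [[1.0, 0.001, -0.001], [0.001, 0.001, 1.0], [0.001, -1.0, 0.001]]
wrist_force: [1.9, 0.3, 6.1]
opening: 19.4
```

```bash
cat > lk.py <<'E'
from h import *
import sys
for i in range(2):
    s=env.read_state();print(s['t'],s['eef_pos'].round(1),s['wrist_force'].round(2),s['wrist_torque'].round(2),s['opening'])
    p,d=env.grab_frame('side')
c=p[160:240,265:330].astype(float)
c=np.clip(255*(c/255)**.45,0,255).astype(np.uint8)
cv2.imwrite('pics/'+sys.argv[1],cv2.resize(c,None,fx=9,fy=9,interpolation=cv2.INTER_CUBIC)[120:,:,::-1])
E
python3 lk.py s8.png
```

```text
7.9 [484.7 169.7 103.8] [1.9  0.31 6.07] [-0.01 -0.39  0.02] 19.414404437366287
7.95 [484.7 169.7 103.9] [ 1.85 -0.82  6.02] [-0.07 -0.37 -0.03] 19.228770954874715
```

View pics/s8.png

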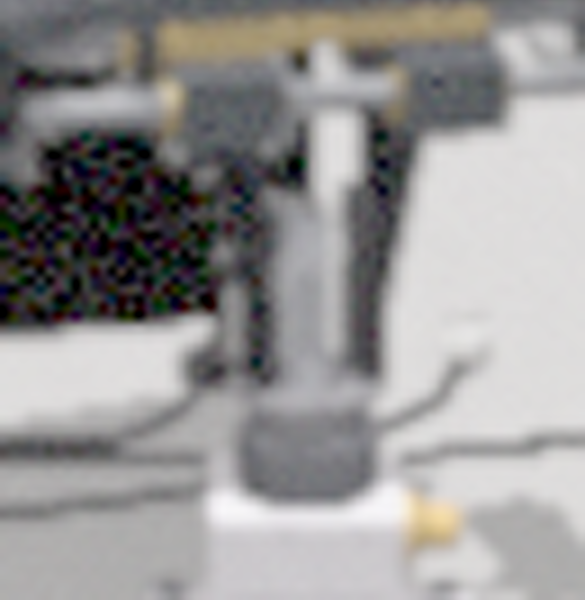

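arm_command(
  deltas=[
    [[0,-4,0],0],
    [[0,-5,0],0],
    [[-1.3,0,0],0],
    [[0,3,0],0],
    [[0,3,0],0],
    [[0,3,0],0],
    [[0,2,0],0],
    [[0,0,0],0],
  ],
)

```text
t: 8.8
eef_pos: [482.5, 169.6, 101.3]
tcp_rot: [[1.0, -0.001, -0.001], [0.001, 0.0, 1.0], [-0.001, -1.0, 0.0]]
wrist_force: [-3.4, -0.1, 7.0]
opening: 19.1
```

```bash
python3 lk.py s9.png
```

```text
8.8 [482.5 169.6 101.3] [-3.39 -0.09  7.  ] [-0.16  0.63  0.  ] 19.136761207705057
8.85 [482.5 169.6 101.4] [-2.26 -0.38  6.88] [-0.25  0.66  0.02] 19.128249340889727
```

View pics/s9.png

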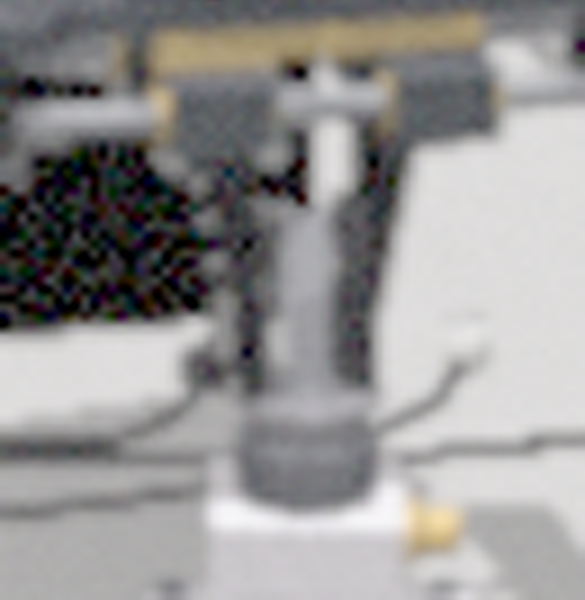

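arm_command(
  deltas=[
    [[0,-4,0],0],
    [[0,-6,0],0],
    [[0.7,0,0],0],
    [[0,3,0],0],
    [[0,3,0],0],
    [[0,3,0],0],
    [[0,1,0],0],
    [[0,0,0],0],
  ],
)

```text
t: 9.7
eef_pos: [483.8, 169.6, 101.6]
tcp_rot: [[1.0, 0.001, -0.001], [0.001, 0.0, 1.0], [0.001, -1.0, 0.0]]
wrist_force: [-0.6, 0.1, 7.7]
opening: 19.1
```

```bash
python3 lk.py s10.png
```

```text
9.7 [483.8 169.6 101.6] [-0.63  0.07  7.74] [-0.15  0.06  0.02] 19.13139015285461
9.75 [483.9 169.6 101.7] [-0.52 -0.26  7.41] [-0.17  0.12  0.02] 18.911306397360313
```

arm_command(
  deltas=[
    [[0,1,0],0],
    [[0,1,0],0],
    [[0,1,0],0],
    [[0,0,0],0],
  ],
)

```text
t: 10.2
eef_pos: [483.9, 169.6, 98.8]
tcp_rot: [[1.0, 0.001, -0.001], [0.001, 0.0, 1.0], [0.001, -1.0, 0.0]]
wrist_force: [0.2, 0.3, 9.7]
opening: 19.2
```

arm_command(
  deltas=[
    [[0,1,0],0],
    [[0,1,0],0],
    [[0,0,0],0],
  ],
)

```text
t: 10.5
eef_pos: [483.9, 169.6, 96.9]
tcp_rot: [[1.0, 0.001, -0.001], [0.001, 0.001, 1.0], [0.001, -1.0, 0.001]]
wrist_force: [-1.4, -0.9, 9.8]
opening: 19.2
```

```bash
python3 lk.py s11.png
```

```text
10.5 [483.9 169.6  96.9] [-1.36 -0.89  9.85] [-0.29  0.35  0.03] 19.17638313632782
10.55 [483.9 169.6  96.9] [-1.52 -1.39 10.43] [-0.26  0.35  0.  ] 19.16529280497162
```

View pics/s11.png

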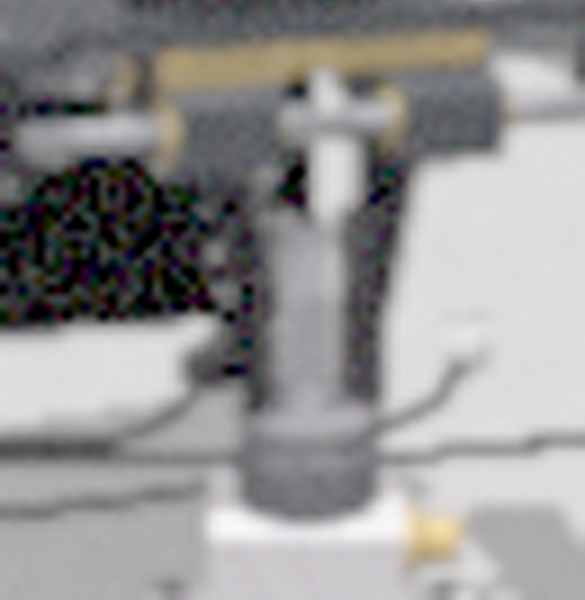

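arm_command(
  deltas=[
    [[0.3,1,0],0],
    [[0,1,0],0],
    [[0,1,0],0],
    [[0,1,0],0],
    [[0,0,0],0],
  ],
)

```text
t: 11.1
eef_pos: [483.9, 169.6, 92.9]
tcp_rot: [[1.0, 0.0, -0.001], [0.001, 0.0, 1.0], [0.0, -1.0, 0.0]]
wrist_force: [-3.4, -1.7, 11.9]
opening: 19.0
```

```bash
python3 lk.py s12.png
```

```text
11.1 [483.9 169.6  92.9] [-3.37 -1.72 11.91] [-0.36  0.77  0.01] 19.002592714969044
11.15 [483.9 169.6  93. ] [-3.9  -0.75 12.1 ] [-0.34  0.77 -0.02] 19.37462261025301
```

View pics/s12.png

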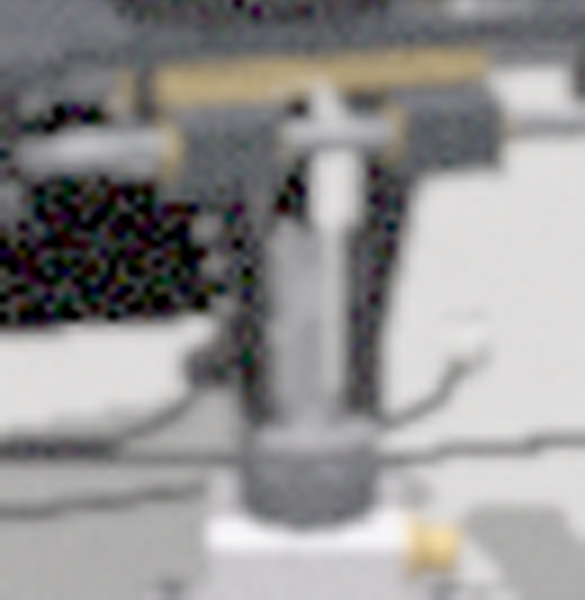

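arm_command(
  deltas=[
    [[0,1,0],0],
    [[0,1,0],0],
    [[0,1,0],0],
    [[0,0,0],0],
  ],
)

```text
t: 11.6
eef_pos: [484.0, 169.6, 90.1]
tcp_rot: [[1.0, 0.0, -0.001], [0.001, 0.001, 1.0], [0.0, -1.0, 0.001]]
wrist_force: [-3.5, -1.6, 14.3]
opening: 19.2
```

arm_command(
  deltas=[
    [[0,0,0],0],
    [[0,0,0],0],
    [[0,0,0],0],
    [[0,0,0],0],
  ],
  jaw=0.1,
  force=6,
)

```text
t: 12.0
eef_pos: [484.9, 169.9, 90.6]
tcp_rot: [[1.0, 0.003, -0.001], [0.001, 0.001, 1.0], [0.003, -1.0, 0.001]]
wrist_force: [-0.4, -1.5, 14.4]
opening: 12.1
```

```bash
python3 lk.py s13.png
```

```text
12.0 [484.9 169.9  90.6] [-0.35 -1.5  14.41] [-0.3   0.16 -0.05] 12.08298904504307
12.05 [485.  169.9  90.7] [-0.66 -0.39 14.54] [-0.28  0.15  0.02] 12.299613552142418
```

View pics/s13.png

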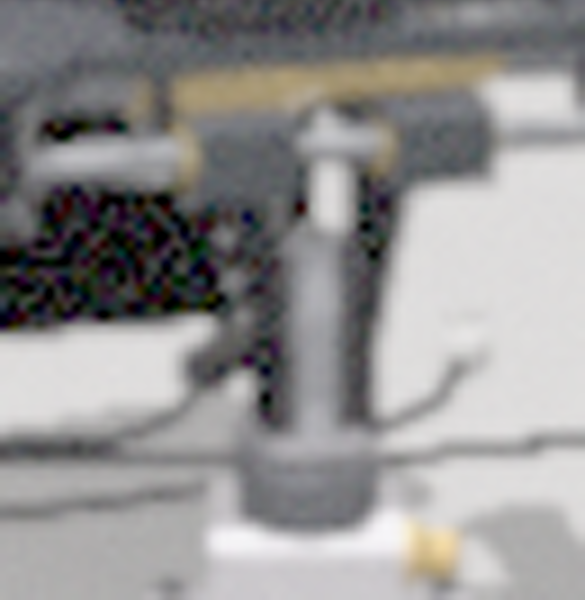

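arm_command(
  deltas=[
    [[0,0,0],0],
    [[0,1,0],0],
    [[0,1,0],0],
    [[0,0,0],0],
  ],
  jaw=0.18,
)

```text
t: 12.5
eef_pos: [484.9, 169.9, 88.6]
tcp_rot: [[1.0, 0.002, -0.001], [0.001, 0.001, 1.0], [0.002, -1.0, 0.001]]
wrist_force: [-0.6, -0.2, 15.6]
opening: 13.8
```

```bash
python3 lk.py s14.png
```

```text
12.5 [484.9 169.9  88.6] [-0.64 -0.16 15.6 ] [-0.34  0.26 -0.03] 13.769158632971243
12.55 [484.9 169.9  88.7] [-1.9  -0.94 15.5 ] [-0.3   0.31  0.03] 13.647820865838089
```

arm_command(
  deltas=[
    [[0,0,0],0],
    [[0,0,0],0],
    [[0,0,0],0],
  ],
  jaw=0.05,
  force=25,
)

```text
t: 12.9
eef_pos: [484.9, 169.9, 88.7]
tcp_rot: [[1.0, 0.002, -0.001], [0.001, 0.001, 1.0], [0.002, -1.0, 0.001]]
wrist_force: [-1.1, -0.4, 15.5]
opening: 11.7
```

arm_command(
  deltas=[
    [[0,-3,0],0],
    [[0,-4,0],0],
    [[0,-4,0],0],
    [[0,-4,0],0],
  ],
)

```text
t: 13.3
eef_pos: [484.5, 169.9, 103.0]
tcp_rot: [[1.0, 0.002, -0.001], [0.001, 0.001, 1.0], [0.002, -1.0, 0.001]]
wrist_force: [1.5, 1.7, 2.6]
opening: 11.4
```

arm_command(
  deltas=[
    [[0,-2,0],0],
    [[0,-2,0],0],
    [[0,0,0],0],
  ],
)

```text
t: 13.6
eef_pos: [483.7, 169.8, 106.5]
tcp_rot: [[1.0, 0.0, -0.001], [0.001, 0.0, 1.0], [0.0, -1.0, 0.0]]
wrist_force: [2.8, 2.6, 1.7]
opening: 11.7
```

```bash
python3 lk.py s15.png
```

```text
13.6 [483.7 169.8 106.5] [2.76 2.64 1.71] [ 0.52 -0.48 -0.02] 11.667623561953059
13.65 [483.8 169.8 106.4] [2.71 2.31 1.06] [ 0.52 -0.54 -0.01] 11.438026504998918
```

View pics/s15.png

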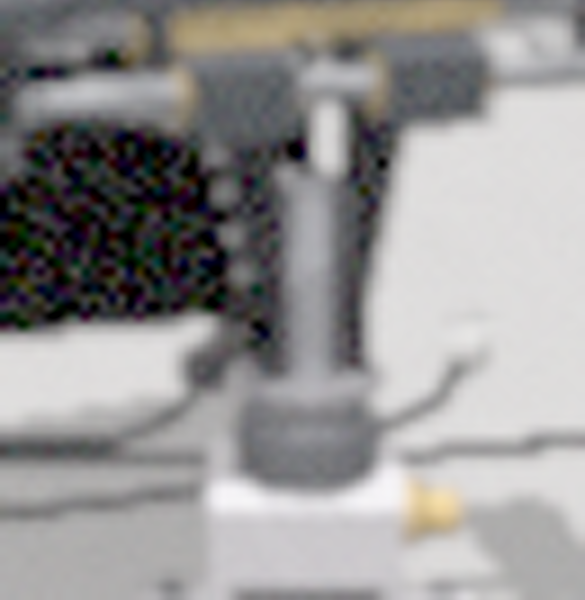

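arm_command(
  deltas=[
    [[0,-2,0],0],
    [[0,-2,0],0],
    [[0,0,0],0],
  ],
)

```text
t: 14.0
eef_pos: [483.1, 169.4, 110.4]
tcp_rot: [[1.0, -0.001, -0.001], [0.001, -0.0, 1.0], [-0.001, -1.0, -0.0]]
wrist_force: [-1.2, 2.1, 0.7]
opening: 11.4
```

arm_command(
  deltas=[
    [[0,-1,0],0],
    [[0,-1,0],0],
    [[0,-1,0],0],
    [[0,0,0],0],
  ],
)

```text
t: 14.4
eef_pos: [483.6, 169.4, 113.6]
tcp_rot: [[1.0, -0.0, -0.001], [0.001, -0.0, 1.0], [-0.0, -1.0, -0.0]]
wrist_force: [-0.0, 2.4, -1.3]
opening: 11.1
```

```bash
python3 lk.py s16.png
```

```text
14.4 [483.6 169.4 113.6] [-0.    2.35 -1.27] [ 0.34  0.15 -0.01] 11.125669135470606
14.45 [483.6 169.4 113.5] [-1.08  1.48 -0.88] [0.29 0.21 0.01] 11.713477304188345
```

View pics/s16.png

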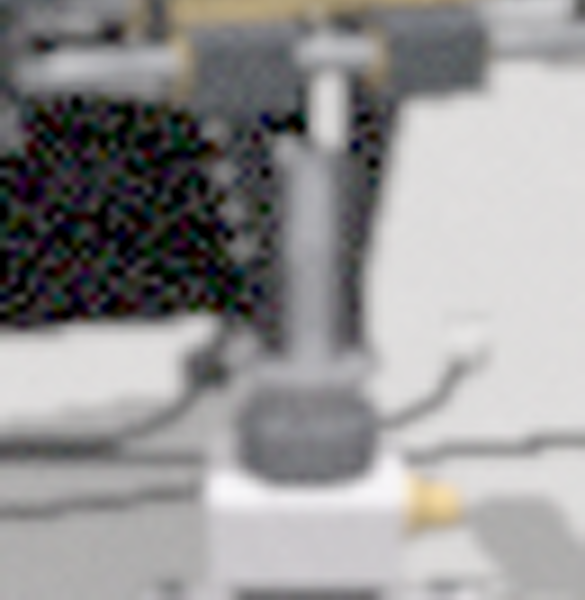

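arm_command(
  deltas=[
    [[0,-2,0],0],
    [[0,-2,0],0],
    [[0,0,0],0],
  ],
)

```text
t: 14.8
eef_pos: [483.8, 169.5, 117.9]
tcp_rot: [[1.0, 0.0, -0.001], [0.001, 0.0, 1.0], [0.0, -1.0, 0.0]]
wrist_force: [-1.1, 0.9, 0.4]
opening: 11.6
```

arm_command(
  deltas=[
    [[0,-2,0],0],
    [[0,-2,0],0],
    [[0,0,0],0],
  ],
)

```text
t: 15.1
eef_pos: [483.8, 169.5, 121.9]
tcp_rot: [[1.0, 0.0, -0.001], [0.001, 0.0, 1.0], [0.0, -1.0, 0.0]]
wrist_force: [-0.4, 0.7, -0.4]
opening: 11.6
```

arm_command(
  deltas=[
    [[0,-4,0],0],
    [[0,-6,0],0],
    [[0,-8,0],0],
    [[0,-10,0],0],
    [[0,-15,0],0],
    [[0,-25,0],0],
    [[0,-30,0],0],
    [[0,0,0],0],
  ],
)

```text
t: 15.9
eef_pos: [485.6, 170.1, 224.3]
tcp_rot: [[1.0, 0.006, -0.001], [0.001, 0.003, 1.0], [0.006, -1.0, 0.003]]
wrist_force: [-0.6, 0.3, -1.3]
opening: 11.4
```

```bash
python3 - <<'E'
from h import *
s=env.read_state();e=s['eef_pos'];print(e,s['wrist_force'],s['wrist_torque'],s['opening'],s['t'])
p,d=env.grab_frame('side');q,d=env.grab_frame('top')
print(proj('side',[e,e-[0,0,63]]))
c=np.clip(255*(p[110:260,250:370]/255.)**.5,0,255).astype(np.uint8)
cv2.imwrite('pics/s17.png',np.hstack([cv2.resize(x,(400,500),interpolation=cv2.INTER_CUBIC) for x in(c,q[180:300,150:246])])[:,:,::-1])
E
```

```text
[485.63957118 170.08794203 224.25149633] [-0.59022299  0.27343567 -1.25467191] [-0.08664424  0.01150059  0.05867402] 11.443993692500658 15.9
[[299.46313569 153.87267547]
 [299.43819842 181.01051474]]
```

View pics/s17.png

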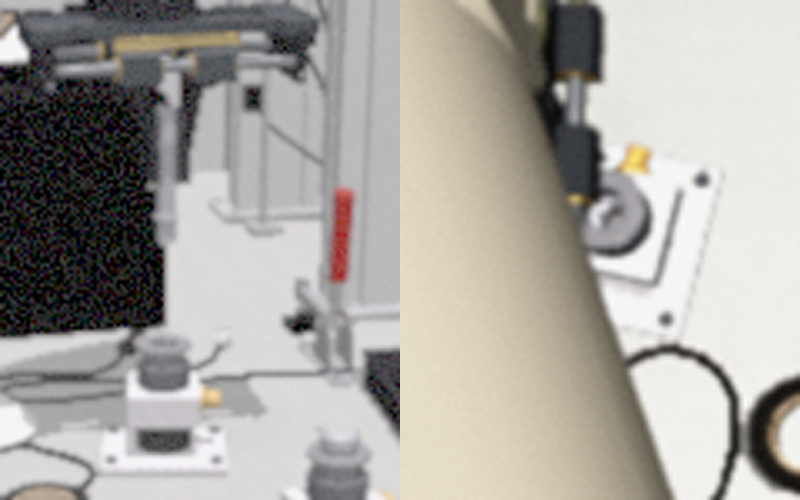

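arm_command(
  deltas=[
    [[3,0,-25],0],
    [[3,0,-40],0],
    [[3,0,-40],0],
    [[3,0,-40],0],
    [[3,0,-40],0],
    [[3,0,-40],0],
    [[3,0,-40],0],
    [[3,0,-40],0],
  ],
)

```text
t: 16.8
eef_pos: [507.4, -137.0, 218.8]
tcp_rot: [[1.0, -0.001, -0.001], [0.001, 0.0, 1.0], [-0.001, -1.0, 0.0]]
wrist_force: [0.1, -0.2, -0.4]
opening: 11.6
```

arm_command(
  deltas=[
    [[3,0,-40],0],
    [[3,0,-25],0],
    [[0,0,-7],0],
    [[0,0,0],0],
  ],
)

```text
t: 17.2
eef_pos: [513.5, -208.2, 218.7]
tcp_rot: [[1.0, -0.002, 0.001], [-0.001, -0.0, 1.0], [-0.002, -1.0, -0.0]]
wrist_force: [-0.5, 0.6, -0.6]
opening: 11.3
```

arm_command(
  deltas=[
    [[0,30,0],0],
    [[0,40,0],0],
    [[0,25,0],0],
    [[0,5,0],0],
    [[0,0,0],0],
  ],
)

```text
t: 17.7
eef_pos: [514.0, -206.1, 119.2]
tcp_rot: [[1.0, -0.001, -0.003], [0.003, 0.001, 1.0], [-0.001, -1.0, 0.001]]
wrist_force: [0.3, -0.2, 0.2]
opening: 11.6
```

```bash
cat > lr.py <<'E'
from h import *
import sys
s=env.read_state();e=s['eef_pos'];print(e,s['wrist_force'].round(2),s['wrist_torque'].round(2),s['opening'],s['t'])
p,d=env.grab_frame('side');q,d=env.grab_frame('top')
np.savez('last.npz',p=p,q=q)
print(proj('side',[e,e-[0,0,63]]),proj('top',[e,e-[0,0,63]]))
c=p[250:350,320:420]; r=q[170:270,340:440]
cv2.imwrite('pics/'+sys.argv[1],np.hstack([cv2.resize(x,(400,400),interpolation=cv2.INTER_CUBIC) for x in(c,r)])[:,:,::-1])
E
python3 lr.py r1.png
```

```text
[ 514.02771231 -206.14492527  119.24460256] [ 0.32 -0.25  0.16] [-0.06  0.02 -0.06] 11.607694084586923 17.7
[[366.90244425 267.32369754]
 [364.93793656 300.09789513]] [[389.87837382 209.25401019]
 [385.15184239 216.46720419]]
```

View pics/r1.png

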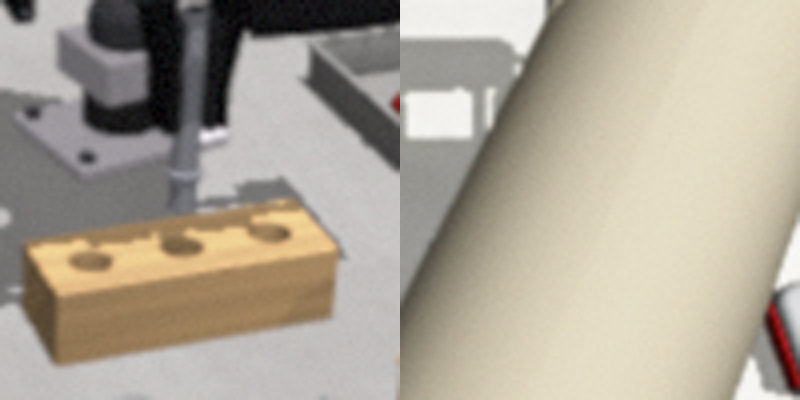

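arm_command(
  deltas=[
    [[0,8,0],0],
    [[0,6,0],0],
    [[0,2,0],0],
    [[0,0,0],0],
  ],
)

```text
t: 18.2
eef_pos: [513.9, -207.4, 103.2]
tcp_rot: [[1.0, -0.001, -0.001], [0.001, 0.0, 1.0], [-0.001, -1.0, 0.0]]
wrist_force: [-0.3, -0.8, -1.2]
opening: 11.1
```

```bash
cat > lr.py <<'E'
from h import *
import sys
s=env.read_state();e=s['eef_pos'];print(e,s['wrist_force'].round(2),s['wrist_torque'].round(2),s['opening'],s['t'])
p,d=env.grab_frame('side')
print(proj('side',[e-[0,0,63.3]]))
cv2.imwrite('pics/'+sys.argv[1],cv2.resize(p[270:330,325:405],(800,600),interpolation=cv2.INTER_CUBIC)[:,:,::-1])
E
python3 lr.py r2.png
```

```text
[ 513.94008235 -207.41084669  103.19641672] [-0.32 -0.77 -1.17] [-0.11  0.04 -0.05] 11.147926897705426 18.2
[[364.63940243 308.6470993 ]]
```

View pics/r2.png

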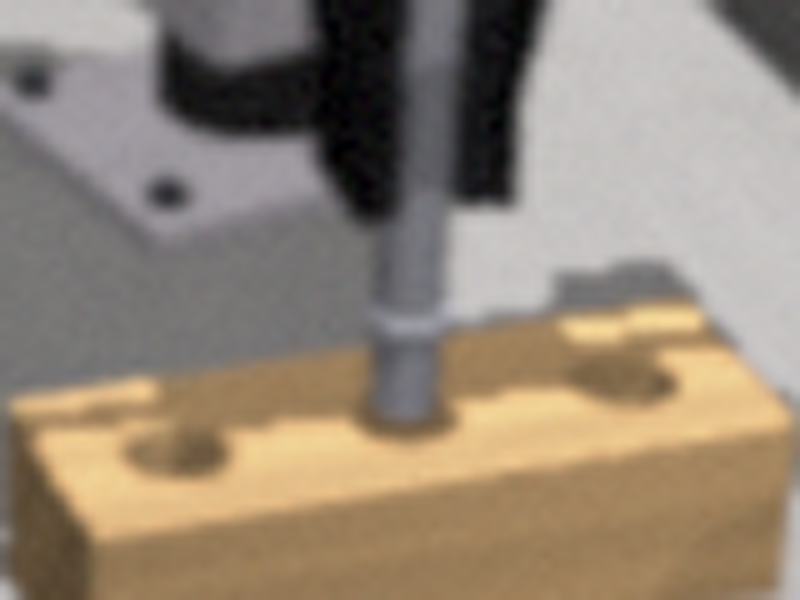

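arm_command(
  deltas=[
    [[0,0,2],0],
    [[0,1,0],0],
    [[0,1,0],0],
    [[0,1,0],0],
    [[0,1,0],0],
    [[0,0,0],0],
  ],
)

```text
t: 18.85
eef_pos: [514.0, -205.4, 99.3]
tcp_rot: [[1.0, -0.0, -0.001], [0.001, 0.0, 1.0], [-0.0, -1.0, 0.0]]
wrist_force: [0.0, -0.8, -0.8]
opening: 10.9
```

```bash
python3 lr.py r3.png
```

```text
[ 514.04871528 -205.4217511    99.33534459] [ 0.05 -0.83 -0.82] [-0.03  0.05 -0.02] 10.918912721722627 18.85
[[364.19589812 309.9803938 ]]
```

View pics/r3.png

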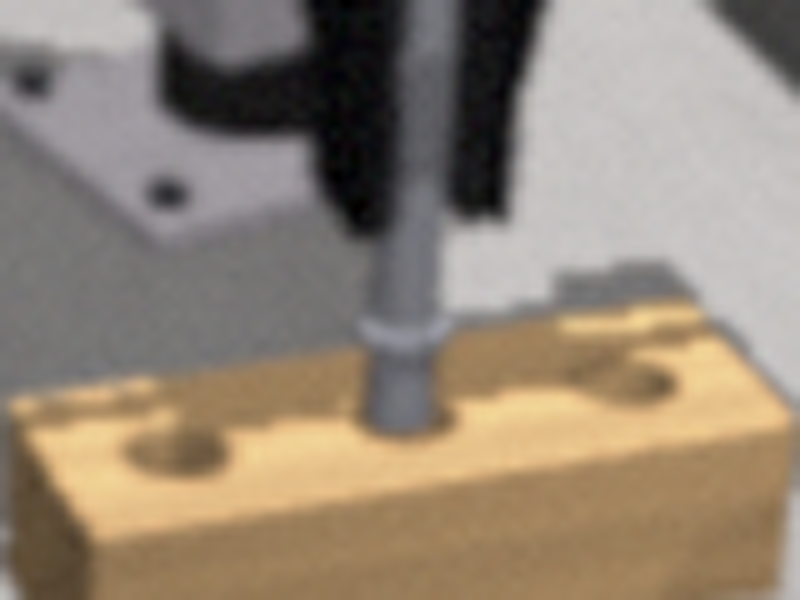

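arm_command(
  deltas=[
    [[1,0,0],0],
    [[0,1.5,0],0],
    [[0,1.5,0],0],
    [[0,1.5,0],0],
    [[0,1.5,0],0],
    [[0,1.5,0],0],
    [[0,1.5,0],0],
    [[0,0,0],0],
  ],
)

```text
t: 19.7
eef_pos: [515.0, -205.4, 90.3]
tcp_rot: [[1.0, -0.0, -0.001], [0.001, 0.0, 1.0], [-0.0, -1.0, 0.0]]
wrist_force: [0.3, -0.4, -1.0]
opening: 11.2
```

```bash
python3 lr.py r4.png
```

```text
[ 515.01753715 -205.40024721   90.26454032] [ 0.32 -0.39 -1.04] [-0.04  0.01 -0.04] 11.229196368051433 19.7
[[364.44111478 314.36635451]]
```

View pics/r4.png

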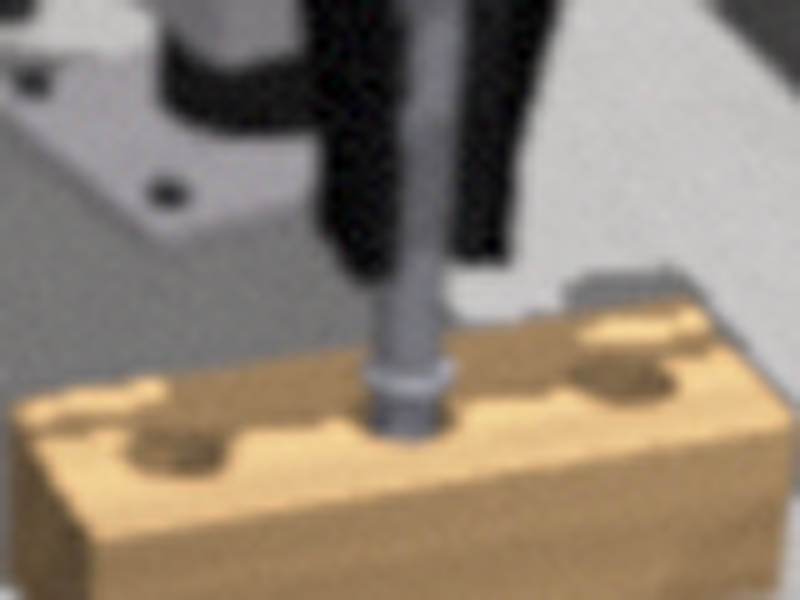

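arm_command(
  deltas=[
    [[0,2,0],0],
    [[0,2,0],0],
    [[0,2,0],0],
    [[0,1,0],0],
    [[0,1,0],0],
    [[0,1,0],0],
    [[0,1,0],0],
    [[0,0,0],0],
  ],
)

```text
t: 20.55
eef_pos: [515.1, -205.4, 80.4]
tcp_rot: [[1.0, -0.0, -0.001], [0.001, 0.0, 1.0], [-0.0, -1.0, 0.0]]
wrist_force: [0.4, -0.5, -1.2]
opening: 11.5
```

```bash
python3 lr.py r5.png
```

```text
[ 515.10440218 -205.41182769   80.3938398 ] [ 0.38 -0.52 -1.2 ] [-0.04  0.09  0.01] 11.460344575657325 20.55
[[364.19344403 319.17337749]]
```

View pics/r5.png

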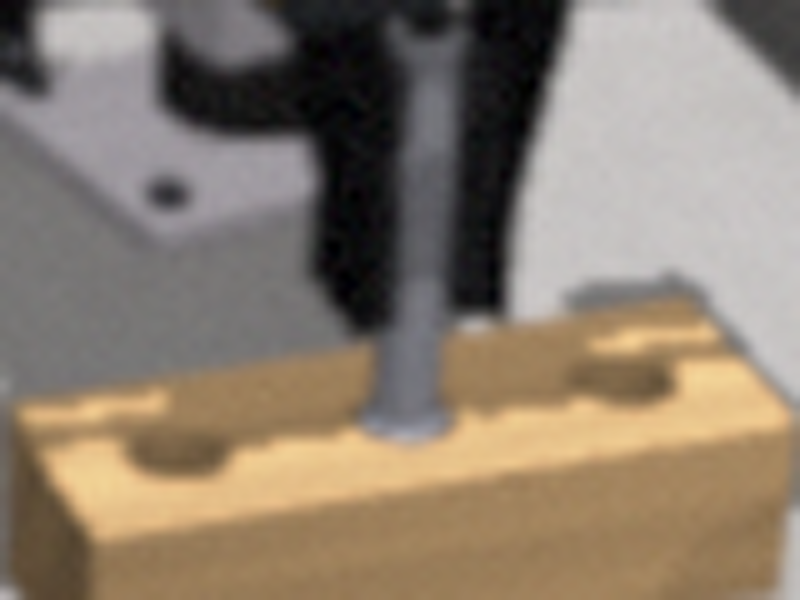

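arm_command(
  deltas=[
    [[0,1,0],0],
    [[0,1,0],0],
    [[0,1,0],0],
    [[0,0,0],0],
  ],
)

```text
t: 21.0
eef_pos: [515.1, -205.4, 77.4]
tcp_rot: [[1.0, -0.0, -0.001], [0.001, 0.0, 1.0], [-0.0, -1.0, 0.0]]
wrist_force: [-0.0, -0.3, -0.5]
opening: 11.2
```

arm_command(
  deltas=[
    [[0,1.5,0],0],
    [[0,1.5,0],0],
    [[0,1.5,0],0],
    [[0,1,0],0],
    [[0,0,0],0],
  ],
)

```text
t: 21.5
eef_pos: [515.1, -205.4, 71.8]
tcp_rot: [[1.0, -0.0, -0.001], [0.001, 0.0, 1.0], [-0.0, -1.0, 0.0]]
wrist_force: [-0.2, 0.1, -0.2]
opening: 11.3
```

arm_command(
  deltas=[
    [[0,1,0],0],
    [[0,1,0],0],
    [[0,0.5,0],0],
    [[0,0,0],0],
  ],
)

```text
t: 21.9
eef_pos: [515.2, -205.4, 69.6]
tcp_rot: [[1.0, 0.0, -0.001], [0.001, 0.0, 1.0], [0.0, -1.0, 0.0]]
wrist_force: [-0.0, 0.2, 0.3]
opening: 11.6
```

```bash
python3 lr.py r6.png
```

```text
[ 515.17980684 -205.42649123   69.59016142] [-0.01  0.19  0.3 ] [-0.01  0.18 -0.06] 11.579895482859145 21.9
[[363.91397592 324.38326293]]
```

View pics/r6.png

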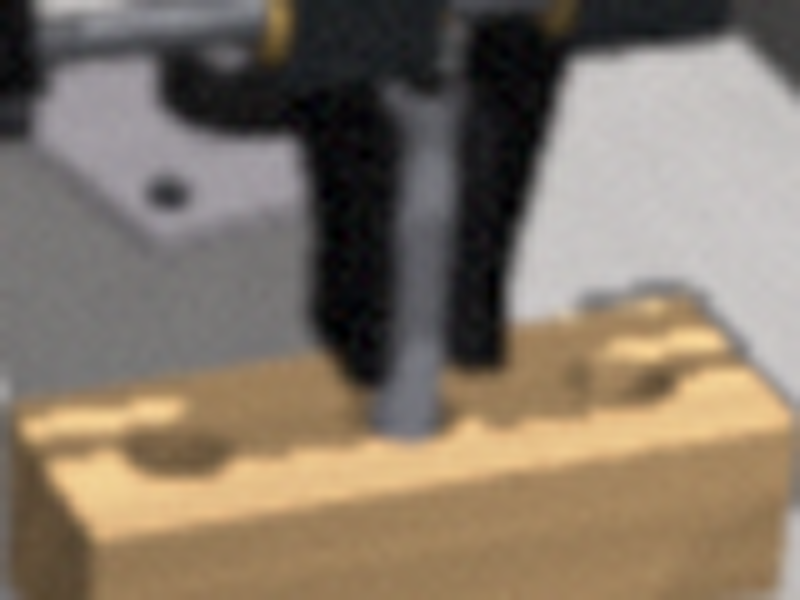

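arm_command(
  deltas=[
    [[0,0,0],0],
    [[0,0,0],0],
    [[0,0,0],0],
    [[0,0,0],0],
    [[0,0,0],0],
  ],
  jaw=0.35,
  force=10,
)

```text
t: 22.45
eef_pos: [515.1, -205.4, 69.5]
tcp_rot: [[1.0, 0.0, -0.001], [0.001, 0.0, 1.0], [0.0, -1.0, 0.0]]
wrist_force: [-0.7, -0.8, 0.0]
opening: 30.0
```

```bash
python3 lr.py r7.png
```

```text
[ 515.14779592 -205.44455873   69.49670078] [-0.74 -0.8   0.03] [-0.07  0.06  0.01] 29.994526206982737 22.45
[[363.89757364 324.43586533]]
```

View pics/r7.png

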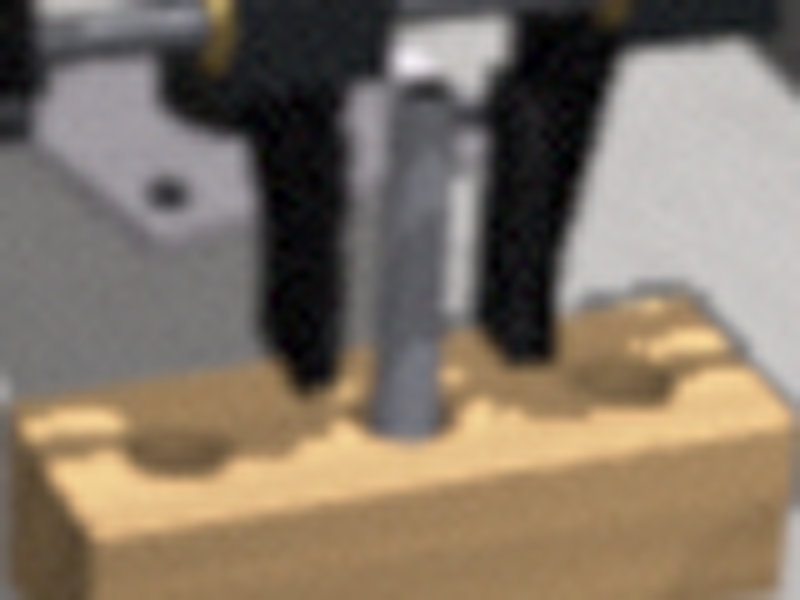

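Released and standing; retract straight up.

arm_command(
  deltas=[
    [[0,-5,0],0],
    [[0,-15,0],0],
    [[0,-25,0],0],
    [[0,-35,0],0],
    [[0,-40,0],0],
    [[0,-40,0],0],
    [[0,0,0],0],
  ],
)

```text
t: 23.2
eef_pos: [517.3, -206.8, 236.1]
tcp_rot: [[1.0, 0.009, -0.0], [0.0, -0.001, 1.0], [0.009, -1.0, -0.001]]
wrist_force: [0.4, -0.4, -0.0]
opening: 30.5
```

```bash
python3 - <<'E'
from h import *
s=env.read_state();print(s['eef_pos'],s['wrist_force'],s['t'])
p,d=env.grab_frame('side'); cv2.imwrite('pics/f0.png',p[:,:,::-1])
crop('side',p,320,250,100,100,6,'f1.png')
print(proj('side',[[515,-205.4,101],[515,-205.4,36]]))
E
```

```text
[ 517.2981417  -206.84455636  236.14261885] [ 0.42845786 -0.4421375  -0.03056832] 23.2
[[366.71634573 276.76406669]
 [364.70461989 309.92331057]]
```

View pics/f1.png

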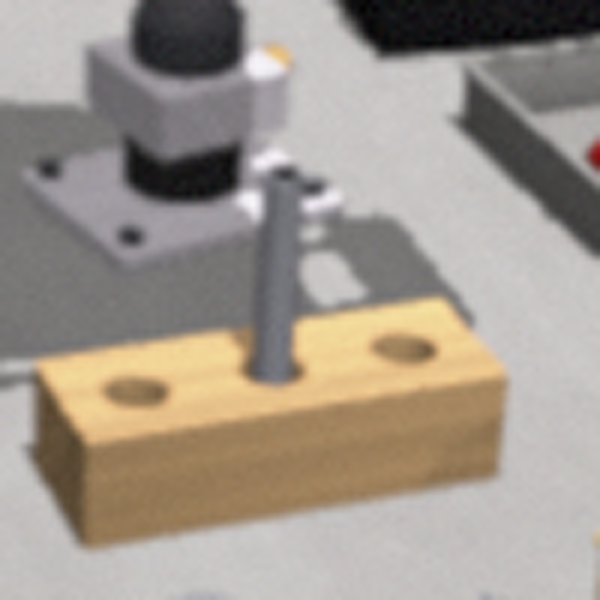

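View pics/f0.png

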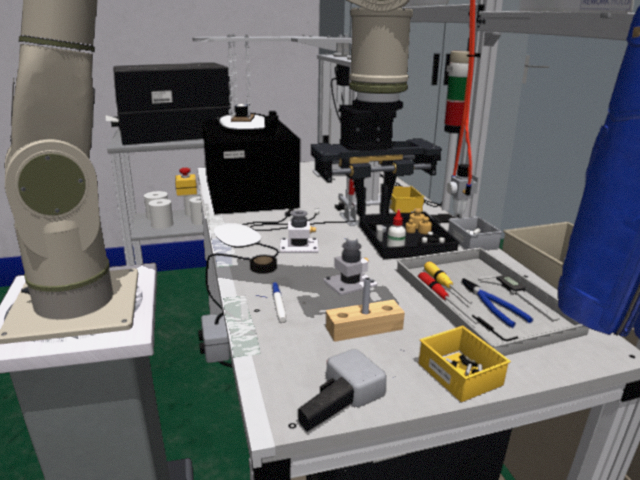

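```bash
python3 -c "
from workcell import env
print(env.finish_job())"
```

```text
the job is handed in; nothing more can be done
None
```

The tube is out of the fitting and standing in the middle hole of the rack, bead end down and let go. I handed the job in at about 23 s of the 45 s allowed.

- **Release:** I pressed the ring to about 15.6 N and gripped the tube at 25 N. I then drew it out with the ring still down. The pull never showed more than about 1 N upward at the wrist, and I saw no sign of the jaws catching.
- **Placing:** The tube went down the hole with no contact force above the sensor noise.
- **Final check (side view):** The tube stands upright. About 65 mm shows above the rack (33.7 px seen, 33.2 px expected), so it is home on the floor of the hole. The gripper is well clear with no force on it, and the plugged fitting and the other objects look unmoved.

**Checks that disagreed or could not be made:**
- **Centring on the ring:** My first two ring presses were a few mm off centre, and the third was still slightly off. They gave 2–3 N sideways, so I lifted and re-centred each time. The sideways force built up again to about 3.5 N near full press and dropped below 1 N when the fingers first closed lightly on the tube.
- **Hole position:** The two cameras differed by about 4 mm in y for the hole. The arm blocked the top view over the rack, so I aligned the tube using the side view only.

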